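# Release and push out the photometer's filter slide with the release pin

### The arm

A 6-joint arm with a two-finger parallel gripper is mounted at the origin on a cart in front of the work surface, level with it; the furniture and walls round the work are solid. World frame = base frame: x ahead of the robot, y to its left, z up, the work surface at z = 0. Lengths are in m, angles in rad, forces in N, time in s.
With the tool pointing down it reaches from about 0.225 to 0.875 m from the base axis. Payload 3.4 kg.
Tool frame: the origin (TCP) lies midway between the tips of the shut fingers; the grasp point (between the pads) lies 19 mm behind it; x points along the fingers, z is the direction in which the jaws open and shut, and the axes are right-handed (so a half turn about x gives the same grasp; the last joint's range is limited). The gripper opens to 85 mm and grips with 20 to 120 N. Pads are 22 mm wide; open, the fingers measure 114 mm over their backs; the gripper's body (76 mm by 85 mm) begins 54 mm behind the grasp point. The pads swing forward as they close: fully open they stand 13 mm farther back than shut.
Start: joints at [1.167, 0.276, 1.505, -0, 1.361, -0.121], TCP at [0.16, 0.552, 0.231] pointing down, gripper open.
Joint ranges: [-2.89, 2.89], [-0.75, 2.08], [0.22, 2.7], [-1.18, 4.32], [0.11, 2.71], [-2.7, 2.7]. Speed limits (rad/s): [2.57, 2.57, 3.14, 3.14, 3.14, 3.14].

### API

Orientations are given as a unit quaternion [w, x, y, z].
In Python, from rig import manip, eyes gives the robot as it stands. The module is installed in compiled form; this text tells all that it offers.
- The arm moves only by the shell command python3 -m crank 'ROWS' [FORCE]. ROWS is JSON, a list of rows, each a list of 7 numbers: the shift along the tool's x, y, z in cm, then the turn, a rotation vector about the tool's x, y, z in degrees, then the finger opening in cm, from 0 to 8.54. A call has 1 to 5 rows; each row is the pose to reach, as a shift and turn from the pose commanded when the call began, along the tool's axes at that moment; what a row does not reach only later rows make up. A row lasts 1/8 s, in which the tool goes at most 62.5 mm and 10.7 degrees, less where a joint would pass 70% of its speed; a pose out of reach is approached as far as the arm can. A call with a gripper value outside its range is refused whole. The fingers move at their own pace and stop on an object; FORCE is the grip in N (left out, the last holds). Time passes only in rows, so rows that repeat a pose let the fingers close. It gives the time, the measured TCP pose, the force and the opening at its end, in the units of the state.
- manip.get_state(): the state, without advancing time (a new reading comes with each control period).
- eyes.get_image(name): name is "side" or "top"; returns a dict with "color" (480x640x3 uint8, blue, green, red), "z_map" (480x640 float32, m along the optical axis (not along the pixel's ray), 0 where there is no reading), "vertical_fov" (degrees; the focal length in pixels is half the picture's height over the tangent of half this angle, whatever the lens; pixels are square), "cx", "cy" (the principal point, pixels), "eye" and "attitude" of the camera in the world. Camera axes: x right, y up, looking along -z (the intrinsics and any distortion apply to the point x, -y, -z); pixel columns grow to the right and rows downward; lengths in m; the calibration is good to about 2 mm. A picture is of the moment at which its call begins.
- manip.sign_off(): hands the job in, once; it reports no verdict.
The state is a dict: "clock": time; "qpos": joint angles; "qd": joint speeds; "effort": joint torques, N m; "position": TCP position; "ee_rot": TCP orientation; "contact_force": force on the tool from outside, world axes, zero at the start; "moment": the same for the moment, N m; "width": finger opening in m.
Only numpy, scipy, OpenCV 4.12 (cv2) and the standard library are available. Lean on these libraries where they do the work, as an engineer would, in place of code of your own. Each camera call takes 0.05 s, during which the arm holds its last target.

### The job

Take the thin release pin from the tool stand (not the thick tamper), press the release button at the bottom of the slot in the photometer's filter slide with it and, keeping the button down, push the slide all the way out of the housing. Then hang the pin back in the empty hole of the stand, and leave the tamper and the other things on the table where they are.

Things in the scene. Friction and masses are not known exactly. Their poses are not given: they have to be found in the camera images.
- pin_grip (a point): Release pin, loose, 80 g, hangs upright in a hole of the stand: black square grip 20 x 20 mm, 55 tall, on a round steel collar 38 wide, 5 thick; below that a thin round steel pin, 6 thick, 46 long. Point: grip centre, 32 mm above the collar's underside, 28 below the flat top, 78 above the pin's lower end. z up along the tool, x and y square to the grip's sides.
- tamper_grip (a point): Tamper (bystander, stays hanging in the stand's other hole): same steel collar, black round handle 16 mm thick with a bulging 30 mm head, and below a 20 mm thick steel rod, too thick for the slot. Point: on its axis, 32 mm above the collar's underside, 28 below its top.
- hole_a (a point): Fixed tool stand: aluminium plate 62 x 180 mm, 6 thick, its top 64 mm above the table, on two end legs over a black foot; two round through holes of 24 mm, 90 mm apart. Point: centre of one hole, level with the plate's top; z up, y along the row, away from hole_b. Either tool may hang in either hole, collar flat on the plate.
- hole_b (a point): Centre of the stand's other hole, level with the plate's top, same axes as hole_a.
- photometer: Fixed white box 104 mm wide, 105 deep, 56 tall. Origin: on the table, under the middle of its front face; x points back into the box, z up. From the front a flat grey slide sticks out, 72 mm wide, 60 long, its top 36 mm above the table.
- button_top (a point): Centre of the release button's top: a metal plate 31 x 17 mm at the bottom of an oblong slot in the slide's top, 30 mm before the front face. Slot 32 mm long (x), 18 wide (y), upright walls, mouth 36 mm above the table, 12 above the unpressed button. -x: the way the slide comes out; a pin in the slot pushes it by the slot's end wall. Point moves with slide and button; z up.
- release_button (a joint): Button travel, m: 0 up, grows as pressed, 0.010 at its stop. Spring 2 N at the start, 6 N at the stop. A latch blocks the slide unless the button is 0.004 or more down; hold it so for the first 0.020 of the slide's way at least.
- filter_slide (a joint): Slide travel, m: 0 home, 0.050 fully out at its stop. It takes about 1.5 N and stays where it is left.
Mind the look-alikes: they are no part of the job. Leave any blue look-alike of the part that bears pin_grip alone.

How it is judged:
By the outcome, as a careful person would: the job done as asked, in the order asked, and still so for the second after the job is handed in, with the robot touching nothing.
It also fails if it takes over 56 s, if anything falls off the work surface, if the arm or the gripper's body presses on something with over 40 N, if the wrist force passes 120 N, or if a joint passes its speed limit or range.

## Working session

There is one attempt and no reset: what is moved stays moved. The work goes in short steps, Python scripts to look and compute and a shell command to move; the robot and the scene stay as the last step left them, time stands still between calls to the robot, and variables do not carry over. Pictures are saved under pics/ and viewed, and the job is handed in when it is done.

```bash
mkdir -p pics
python3 - <<'E'
from rig import manip, eyes
import cv2, numpy as np
s=manip.get_state()
print({k:np.round(v,3).tolist() for k,v in s.items()})
for n in("side","top"):
    d=eyes.get_image(n); cv2.imwrite(f"pics/{n}0.png",d["color"])
    print({k:v for k,v in d.items() if k not in("color","z_map")}, (d["z_map"]>0).mean())
    np.savez(f"{n}0.npz",**d)
E
```

```text
{'clock': 0.0, 'qpos': [1.167, 0.277, 1.506, -0.0, 1.361, -0.121], 'qd': [0.001, -0.0, -0.0, 0.0, -0.001, -0.0], 'effort': [0.0, -41.679, -24.58, -0.0, 0.011, -0.0], 'position': [0.16, 0.552, 0.23], 'ee_rot': [0.565, -0.425, 0.566, 0.424], 'contact_force': [-0.418, 0.641, 0.004], 'moment': [0.006, -0.022, 0.007], 'width': 0.085}
{'vertical_fov': 54.778946997509806, 'cx': 317.590336181453, 'cy': 236.796467786753, 'eye': array([0.89055769, 0.2764077 , 0.69933121]), 'attitude': array([0.35992539, 0.15251212, 0.34667527, 0.85264883])} 0.9960546875
{'vertical_fov': 56.32471091872771, 'cx': 320.89431350180644, 'cy': 245.37575450434073, 'eye': array([ 0.31410319, -0.12514198,  0.91986353]), 'attitude': array([ 0.70426113,  0.06361432, -0.06796505, -0.70381122])} 0.995986328125
```

View pics/side0.png

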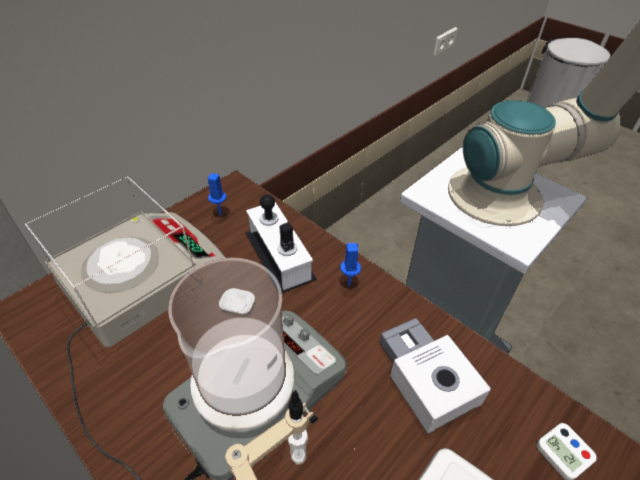

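View pics/top0.png

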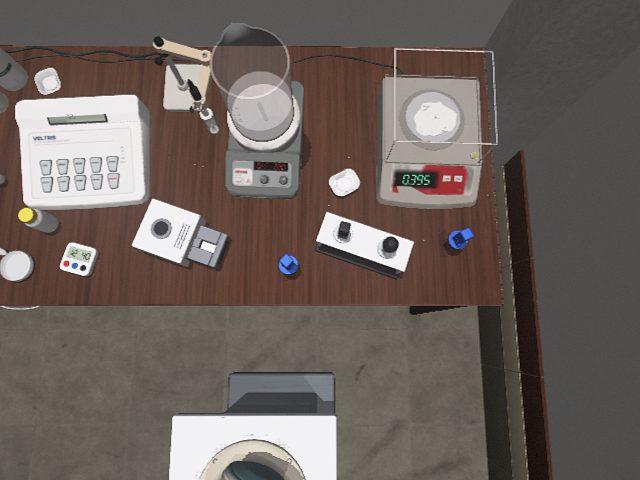

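```bash
cat > h.py <<'E'
import numpy as np, cv2
from scipy.spatial.transform import Rotation as R
def rot(q): return R.from_quat([q[1],q[2],q[3],q[0]])
def rays(d,uv):
    uv=np.atleast_2d(uv).astype(float); f=240/np.tan(np.radians(float(d["vertical_fov"]))/2)
    p=np.c_[(uv[:,0]-d["cx"])/f,-(uv[:,1]-d["cy"])/f,-np.ones(len(uv))]
    return rot(d["attitude"]).apply(p)
def plane(d,uv,z):
    r=rays(d,uv); e=d["eye"]; return e+r*((z-e[2])/r[:,2])[:,None]
def cloud(d,mask=None):
    z=d["z_map"]; v,u=np.nonzero((z>0) if mask is None else (mask&(z>0)))
    return np.c_[u,v], d["eye"]+rays(d,np.c_[u,v])*z[v,u][:,None]
def proj(d,P):
    f=240/np.tan(np.radians(float(d["vertical_fov"]))/2)
    c=rot(d["attitude"]).inv().apply(np.atleast_2d(P)-d["eye"])
    return np.c_[d["cx"]-f*c[:,0]/c[:,2], d["cy"]+f*c[:,1]/c[:,2]]
E
python3 - <<'E'
from h import *
for n,b in(("top",(120,185,420,285)),("side",(230,180,400,300))):
    im=cv2.imread(f"pics/{n}0.png"); x0,y0,x1,y1=b
    c=im[y0:y1,x0:x1]; k=min(800/c.shape[1],600/c.shape[0]); print(n,k)
    cv2.imwrite(f"pics/{n}0z.png",cv2.resize(c,None,fx=k,fy=k,interpolation=cv2.INTER_CUBIC))
t=dict(np.load("top0.npz"))
uv,P=cloud(t)
def at(u,v): return P[(uv[:,0]==u)&(uv[:,1]==v)].round(4)
for u,v in((343,224),(390,241),(330,230),(160,205),(219,240),(207,246),(300,220),(260,215)): print(u,v,at(u,v))
E
```

```text
top 2.6666666666666665
side 4.705882352941177
343 224 [[ 0.5045 -0.1705  0.1215]]
390 241 [[ 0.4725 -0.2553  0.1235]]
330 230 [[ 0.5058 -0.1482  0.0652]]
160 205 [[0.5584 0.1898 0.0558]]
219 240 [[0.4915 0.0741 0.0357]]
207 246 [[0.4815 0.1007 0.0234]]
300 220 [[ 5.42e-01 -8.67e-02 -1.00e-04]]
260 215 [[ 5.527e-01 -2.100e-03 -1.000e-04]]
```

View pics/top0z.png

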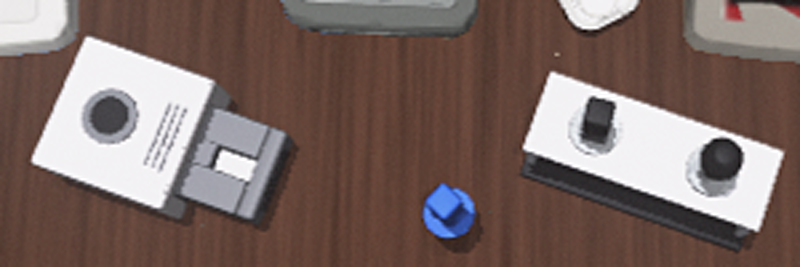

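View pics/side0z.png

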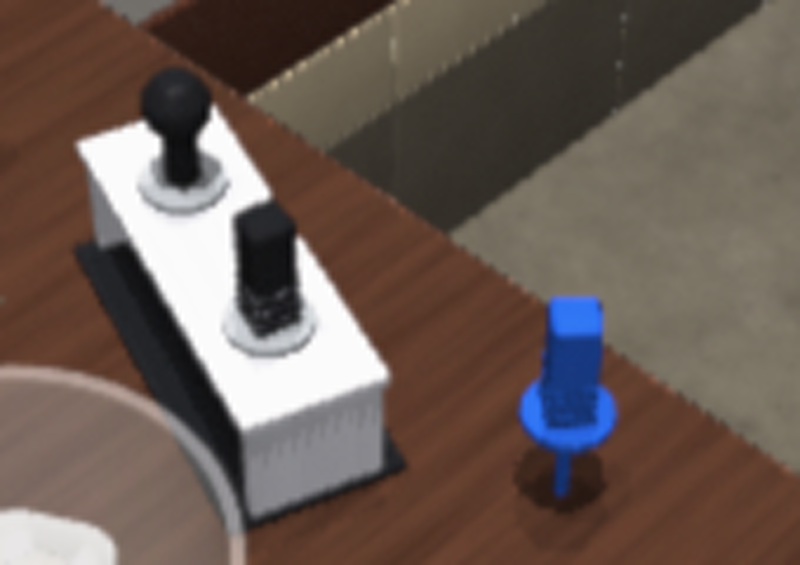

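Run:
```python
from h import *
t=dict(np.load("top0.npz")); s=dict(np.load("side0.npz"))
def rect(P):
    (c,sz,a)=cv2.minAreaRect((P[:,:2]*1000).astype(np.float32)); return np.round(c,1),np.round(sz,1),round(a,1)
for n,d in(("top",t),("side",s)):
    uv,P=cloud(d); x,y,z=P.T
    def sel(x0,x1,y0,y1,z0,z1): return P[(x>x0)&(x<x1)&(y>y0)&(y<y1)&(z>z0)&(z<z1)]
    print(n)
    for nm,b in dict(plate=(.42,.56,-.32,-.1,.060,.0665),gripTop=(.47,.54,-.2,-.14,.119,.128),grip=(.47,.54,-.2,-.14,.075,.128),collarA=(.47,.54,-.2,-.14,.0672,.0712),collarB=(.43,.51,-.29,-.22,.0672,.0712),tamp=(.43,.51,-.29,-.22,.1,.128),
       box=(.42,.6,.1,.27,.054,.058),slide=(.42,.56,.04,.14,.034,.038),button=(.44,.53,.06,.13,.018,.03)).items():
        Q=sel(*b)
        if len(Q)<5: print(nm,len(Q)); continue
        print(nm,len(Q),*rect(Q),Q.mean(0).round(4), 'med z',np.median(Q[:,2]).round(4))
```

```text
top
plate 2149 [ 484.3 -214.8] [180.2  63.3] 70.5 [ 0.4829 -0.2135  0.064 ] med z 0.0641
gripTop 115 [ 498.5 -172.2] [19.6 20.3] 73.5 [ 0.4982 -0.1722  0.1236] med z 0.1238
grip 172 [ 498.4 -172.5] [20.3 20.3] 73.3 [ 0.4955 -0.1714  0.1147] med z 0.1226
collarA 123 [ 499.9 -168.2] [77.  42.3] 25.1 [ 0.4945 -0.1696  0.069 ] med z 0.0689
collarB 134 [ 464.6 -253.3] [66.2 45.9] 80.7 [ 0.4627 -0.2523  0.069 ] med z 0.069
tamp 208 [ 468.2 -256.1] [28.3 27.7] 74.0 [ 0.4671 -0.2553  0.1195] med z 0.1201
box 2077 [507.1 175.9] [105.3 103.5] 70.3 [0.5058 0.1749 0.0559] med z 0.0559
slide 756 [486.6  97.2] [63.1 85.1] 69.9 [0.4799 0.1003 0.0359] med z 0.0359
button 204 [483.2  99.2] [66.  78.1] 70.8 [0.4784 0.0931 0.0243] med z 0.0241
side
plate 1412 [ 484.3 -214.3] [184.7  63.2] 70.5 [ 0.4942 -0.2017  0.0642] med z 0.0642
gripTop 106 [ 500.  -171.7] [20.2 20.1] 72.9 [ 0.5014 -0.1703  0.1233] med z 0.1237
grip 336 [ 499.8 -171.4] [22.  21.4] 74.7 [ 0.5034 -0.1677  0.1051] med z 0.1073
collarA 118 [ 502.4 -168.9] [31.  35.9] 49.1 [ 0.505  -0.1669  0.0692] med z 0.0691
collarB 139 [ 469.8 -258.9] [40.6 37.8] 49.0 [ 0.4724 -0.2532  0.0692] med z 0.0692
tamp 194 [ 472.3 -252.2] [24.2 28.5] 59.9 [ 0.4739 -0.2511  0.1162] med z 0.117
box 3412 [508.7 176.9] [105.4 104.8] 70.6 [0.5118 0.1781 0.0564] med z 0.0565
slide 897 [493.6 111.9] [92.9 88.1] 69.1 [0.4821 0.0962 0.0363] med z 0.0363
button 216 [491.4  90.7] [48.  47.4] 69.4 [0.4885 0.092  0.0248] med z 0.0249
```

```bash
cat >> h.py <<'E'
def plan(tgt,yaw,pos=None,q=None):
    """tgt TCP, yaw deg of jaw (tool z) dir; prints shift in tool axes cm, rotvec deg"""
    from rig import manip
    s=manip.get_state(); pos=s["position"] if pos is None else np.array(pos); r=rot(s["ee_rot"] if q is None else q)
    best=None
    for yy in(yaw,yaw+180):
        z=np.array([np.cos(np.radians(yy)),np.sin(np.radians(yy)),0]); x=np.array([0,0,-1.]); y=np.cross(z,x)
        rt=R.from_matrix(np.c_[x,y,z]); rv=np.degrees((r.inv()*rt).as_rotvec())
        if best is None or np.linalg.norm(rv)<np.linalg.norm(best): best=rv
    print("shift cm",(r.inv().apply(np.array(tgt)-pos)*100).round(2),"turn",best.round(2))
E
python3 - <<'E'
from h import *
from rig import manip
t=dict(np.load("top0.npz")); s=dict(np.load("side0.npz"))
st=manip.get_state(); print(rot(st["ee_rot"]).as_matrix().round(3), st["qpos"].round(3) if hasattr(st["qpos"],"round") else st["qpos"])
for n,d in(("top",t),("side",s)):
    roi=np.zeros((480,640),bool)
    if n=="top": roi[230:265,192:232]=1
    else: roi[325:355,385:425]=1
    uv,P=cloud(d,roi&(d["color"].min(2)>190))
    Q=P[(P[:,2]<.045)]; print(n,len(Q),Q.mean(0).round(4),Q[:,2].min(),Q[:,2].max()); print(cv2.minAreaRect((Q[:,:2]*1000).astype(np.float32)))
    uv,P=cloud(d,roi if 1 else 0); Q=P[(P[:,2]>.034)&(P[:,2]<.038)]
    print(cv2.minAreaRect((Q[:,:2]*1000).astype(np.float32)))
plan([.4993,-.172,.19],72)
E
```

```text
[[-0.001 -0.96   0.279]
 [-0.002  0.279  0.96 ]
 [-1.     0.    -0.002]] [ 1.167  0.277  1.506 -0.     1.361 -0.121]
top 109 [0.48   0.0983 0.0243] 0.019960933500452804 0.03538184678821055
((479.8647155761719, 97.29559326171875), (31.663082122802734, 15.816774368286133), 70.90658569335938)
((480.0090026855469, 99.12569427490234), (62.56904602050781, 71.07766723632812), 71.28988647460938)
side 100 [0.479  0.0985 0.0256] 0.022491007298826693 0.037740952739021894
((482.09417724609375, 99.45570373535156), (31.394378662109375, 18.517454147338867), 67.93307495117188)
((479.3461608886719, 95.7647476196289), (52.2670783996582, 72.65825653076172), 68.46434020996094)
shift cm [  4.14 -52.75 -60.03] turn [ 1.8  -0.09 -0.01]
```

```bash
python3 -m crank '[[0,-4,-4.5,0,0,0,6],[0,-8,-9,0,0,0,6],[0,-12,-13.5,0,0,0,6],[0,-16,-18,0,0,0,6],[0,-20,-22.5,0,0,0,6]]' 50
python3 -m crank '[[0,-4,-4.5,0,0,0,6],[0,-8,-9,0,0,0,6],[0,-12,-13.5,0,0,0,6],[0,-16,-18,0,0,0,6],[0,-20,-22.5,0,0,0,6]]'
python3 -m crank '[[0,-4,-4,0,0,0,4.5],[0,-8,-8,0,0,0,4.5],[0,-11,-12,0,0,0,4.5],[0,-12.7,-15,0,0,0,4.5],[0,-12.7,-15,0,0,0,4.5]]'
python3 - <<'E'
from h import *
from rig import manip, eyes
plan([.4993,-.172,.19],73)
for n in("side","top"): cv2.imwrite(f"pics/{n}1.png",eyes.get_image(n)["color"])
E
```

```text
clock: 0.72
position: [0.2901, 0.2785, 0.2311]
ee_rot: [0.565, -0.425, 0.565, 0.425]
contact_force: [1.1, 0.0, 0.3]
width: 0.06
clock: 1.35
position: [0.4193, 0.0066, 0.2312]
ee_rot: [0.566, -0.424, 0.565, 0.424]
contact_force: [0.5, 0.1, 0.7]
width: 0.0601
clock: 1.98
position: [0.4994, -0.1733, 0.2304]
ee_rot: [0.566, -0.423, 0.566, 0.424]
contact_force: [0.0, -0.2, 1.0]
width: 0.0452
shift cm [4.04 0.05 0.12] turn [ 0.61 -0.01 -0.06]
```

```bash
python3 -m crank '[[3,0,0.1,0.6,0,0,4.5],[6,0,0.1,0.6,0,0,4.5],[6,0,0.1,0.6,0,0,4.5],[6,0,0.1,0.6,0,0,4.5]]'
python3 - <<'E'
from h import *
from rig import manip, eyes
plan([.4993,-.172,.077],73)
for n in("side","top"): cv2.imwrite(f"pics/{n}2.png",eyes.get_image(n)["color"][150:320,200:440])
cv2.imwrite("pics/b2.png",cv2.resize(np.vstack([cv2.imread("pics/side2.png"),cv2.imread("pics/top2.png")]),None,fx=1.7,fy=1.7))
E
```

```text
clock: 2.58
position: [0.4999, -0.1695, 0.1724]
ee_rot: [0.568, -0.422, 0.567, 0.421]
contact_force: [0.3, 0.8, 0.6]
width: 0.0446
shift cm [ 9.54 -0.   -0.26] turn [0.26 0.   0.09]
```

View pics/b2.png

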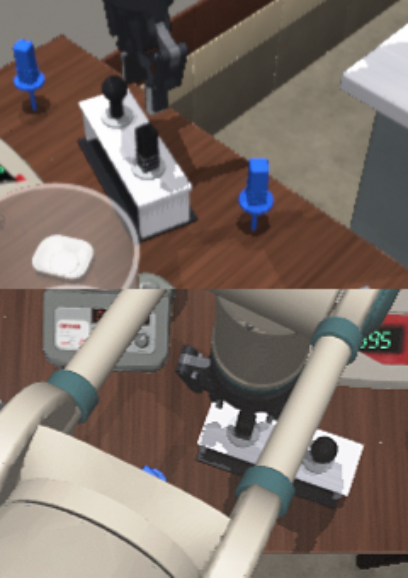

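```bash
python3 -m crank '[[1.5,0,-0.25,0,0,0,4.5],[3,0,-0.25,0,0,0,4.5],[3,0,-0.25,0,0,0,4.5]]'
python3 - <<'E'
from h import *
from rig import manip, eyes
plan([.4993,-.172,.077],73)
for n in("side","top"): cv2.imwrite(f"pics/{n}3.png",eyes.get_image(n)["color"][150:320,200:440])
cv2.imwrite("pics/b3.png",cv2.resize(np.vstack([cv2.imread("pics/side3.png"),cv2.imread("pics/top3.png")]),None,fx=1.7,fy=1.7))
E
```

```text
clock: 3.05
position: [0.4973, -0.1719, 0.1393]
ee_rot: [0.567, -0.42, 0.568, 0.423]
contact_force: [-0.1, -0.7, 0.0]
width: 0.0453
shift cm [ 6.23 -0.22  0.04] turn [ 0.18  0.05 -0.24]
```

View pics/b3.png

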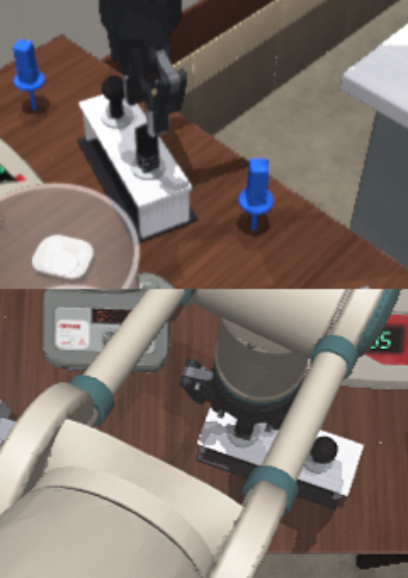

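Run:
```python
from h import *
from rig import eyes
d=eyes.get_image("side"); np.savez("side3.npz",**d)
u=np.array([np.cos(np.radians(73)),np.sin(np.radians(73)),0])
c=np.array([.4985,-.172,.142]); P=np.array([c,c+u*.0225,c-u*.0225,[.4993,-.172,.124]]); q=proj(d,P);print(q.round(0))
im=d["color"].copy()
for (a,b),col in zip(q,[(0,255,0),(0,0,255),(255,0,0),(0,255,255)]): cv2.circle(im,(int(round(a)),int(round(b))),1,col,-1)
cv2.imwrite("pics/s3z.png",cv2.resize(im[140:270,230:340],None,fx=4.5,fy=4.5,interpolation=cv2.INTER_NEAREST))
```

```text
[[286. 218.]
 [291. 226.]
 [280. 210.]
 [286. 226.]]
```

View pics/s3z.png

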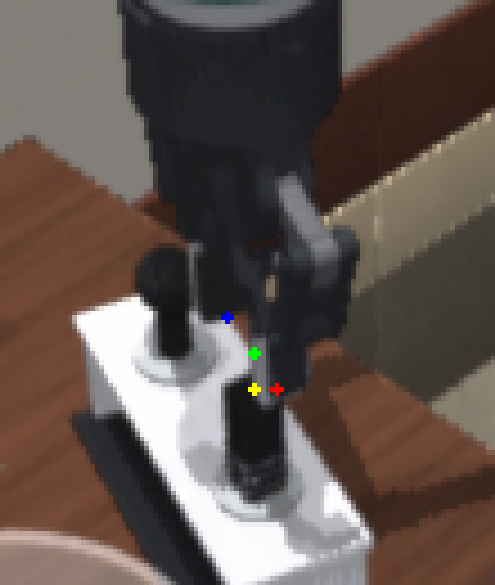

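```bash
python3 -m crank '[[1.5,-0.1,0,0,0,0,4.5],[3,-0.1,0,0,0,0,4.5],[4.5,-0.1,0,0,0,0,4.5],[6,-0.1,0,0,0,0,4.5],[6,-0.1,0,0,0,0,4.5]]'
python3 - <<'E'
from h import *
plan([.4993,-.172,.077],73)
E
```

```text
clock: 3.82
position: [0.4985, -0.1722, 0.0796]
ee_rot: [0.567, -0.42, 0.568, 0.423]
contact_force: [0.2, 0.3, 1.0]
width: 0.045
shift cm [ 0.26 -0.07  0.04] turn [ 0.2   0.04 -0.2 ]
```

```bash
python3 -m crank '[[0.1,0,0,0,0,0,1.2],[0.1,0,0,0,0,0,1.2],[0.1,0,0,0,0,0,1.2],[0.1,0,0,0,0,0,1.2],[0.1,0,0,0,0,0,1.2]]' 60
python3 - <<'E'
from h import *
from rig import manip
s=manip.get_state(); print(s["width"],s["contact_force"],s["position"])
E
```

```text
clock: 4.45
position: [0.4998, -0.1729, 0.0806]
ee_rot: [0.568, -0.422, 0.568, 0.421]
contact_force: [0.9, 0.4, 1.9]
width: 0.0194
0.01942354613904235 [0.8917712  0.4166121  1.90499879] [ 0.49980261 -0.17285495  0.08062377]
```

```bash
python3 -m crank '[[-1.5,0,0,0,0,0,1.2],[-4,0,0,0,0,0,1.2],[-7,0,0,0,0,0,1.2],[-11,0,0,0,0,0,1.2],[-11,0,0,0,0,0,1.2]]'
python3 -m crank '[[0,0,0,0,0,0,1.2]]'
python3 - <<'E'
from h import *
from rig import manip,eyes
plan([.480,.0986,.19],73)
for n in("side","top"):
    d=eyes.get_image(n); np.savez(n+"4.npz",**d); cv2.imwrite(f"pics/{n}4.png",d["color"])
E
```

```text
clock: 5.08
position: [0.5018, -0.1738, 0.1944]
ee_rot: [0.569, -0.424, 0.566, 0.419]
contact_force: [0.7, -0.8, -1.0]
width: 0.0194
clock: 5.2
position: [0.4991, -0.1725, 0.1902]
ee_rot: [0.568, -0.421, 0.568, 0.422]
contact_force: [-0.1, 0.4, -1.2]
width: 0.0197
shift cm [ 0.03  9.66 25.4 ] turn [ 0.2   0.01 -0.03]
```

View pics/side4.png

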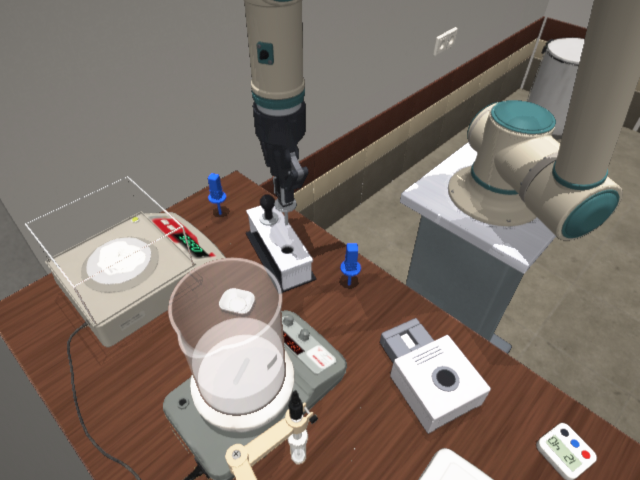

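```bash
python3 -m crank '[[0,1.5,4.5,0,0,0,1.2],[0,3.5,9.5,0,0,0,1.2],[0,5.5,14.5,0,0,0,1.2],[0,7.5,19.5,0,0,0,1.2],[0,9.6,25,0,0,0,1.2]]'
python3 -m crank '[[0,0,0,0,0,0,1.2],[0,0,0,0,0,0,1.2]]'
python3 - <<'E'
from h import *
from rig import manip,eyes
plan([.4785,.0945,.19],73)
for n in("side","top"):
    d=eyes.get_image(n); np.savez(n+"5.npz",**d); cv2.imwrite(f"pics/{n}5.png",d["color"])
d=dict(np.load("side5.npz")); cv2.imwrite("pics/s5z.png",cv2.resize(d["color"][200:400,340:500],None,fx=3,fy=3))
d=dict(np.load("side4.npz"))
hm=np.zeros((480,640),np.uint8); hm[238:260,275:300]=255
dark=((d["color"].max(2)<110)&(hm>0)).astype(np.uint8)
c=max(cv2.findContours(dark,0,1)[0],key=cv2.contourArea); e=cv2.fitEllipse(c); print(e, plane(d,e[0],.064))
E
```

```text
clock: 5.92
position: [0.479, 0.0957, 0.1891]
ee_rot: [0.567, -0.421, 0.568, 0.422]
contact_force: [1.8, -0.2, -1.1]
width: 0.0192
clock: 6.18
position: [0.4795, 0.0941, 0.1894]
ee_rot: [0.567, -0.422, 0.568, 0.422]
contact_force: [-0.2, 0.0, -0.9]
width: 0.0191
shift cm [-0.06  0.1   0.01] turn [ 0.26 -0.08 -0.08]
((287.1313171386719, 249.45899963378906), (5.816677570343018, 11.106761932373047), 87.85372924804688) [[ 0.50042624 -0.17001609  0.064     ]]
```

View pics/s5z.png

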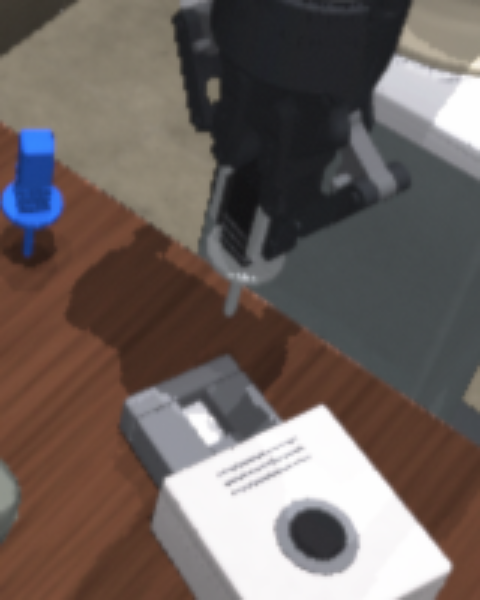

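View pics/top5.png

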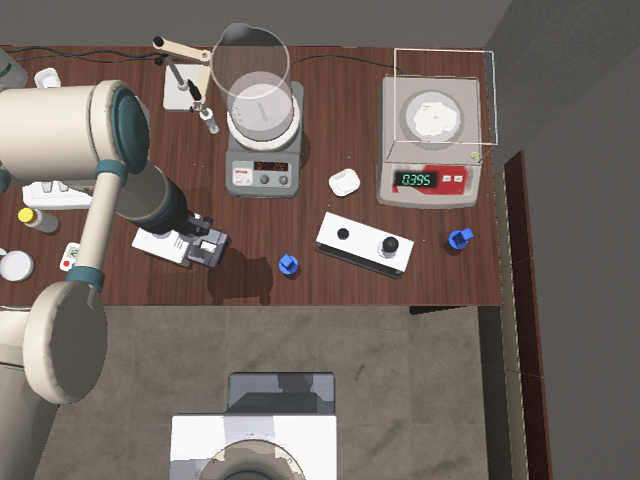

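Run:
```python
from h import *
d=dict(np.load("side5.npz"))
b=np.array([.479,.0943,.1278]); P=[b,b+[0,0,.046],b+[0,0,.106]]
q=proj(d,P); print(q.round(1), ((q-[340,200])*3).round(0))
g=d["color"]; im=cv2.resize(g[200:320,380:460],None,fx=6,fy=6,interpolation=cv2.INTER_NEAREST)
for a in q: cv2.circle(im,tuple(int(v) for v in (a-[380,200])*6+3),3,(0,0,255),-1)
cv2.imwrite("pics/s5y.png",im[:600])
uv,X=cloud(d); m=(uv[:,0]>408)&(uv[:,0]<425)&(uv[:,1]>285)&(uv[:,1]<308)&(X[:,2]>.11); 
for a,x in zip(uv[m],X[m]):
    if np.linalg.norm(x[:2]-b[:2])<.03 and x[2]<.17: print(a,x.round(4))
```

```text
[[415.3 302.8]
 [420.4 283.8]
 [427.9 256. ]] [[226. 308.]
 [241. 251.]
 [264. 168.]]
[417 294] [0.4828 0.095  0.1537]
[418 294] [0.4825 0.0963 0.1547]
[419 294] [0.4823 0.0978 0.1558]
[416 295] [0.4801 0.0926 0.1466]
[417 295] [0.4811 0.0946 0.1494]
[418 295] [0.4819 0.0965 0.1518]
[419 295] [0.481  0.0976 0.152 ]
[420 295] [0.4777 0.0977 0.149 ]
[416 296] [0.4812 0.0935 0.146 ]
[417 296] [0.4817 0.0953 0.1481]
[418 296] [0.4815 0.0967 0.1492]
[419 296] [0.4797 0.0975 0.1482]
[416 297] [0.4809 0.0938 0.1435]
[417 297] [0.4831 0.0963 0.148 ]
[418 297] [0.4812 0.097  0.1468]
[419 297] [0.4806 0.0983 0.1473]
[416 298] [0.4816 0.0945 0.1424]
[417 298] [0.4806 0.0956 0.1425]
[418 298] [0.4814 0.0975 0.1451]
[419 298] [0.4795 0.0982 0.1438]
[415 299] [0.4815 0.0934 0.1388]
[416 299] [0.4812 0.0948 0.1398]
[417 299] [0.4817 0.0965 0.1419]
[418 299] [0.4798 0.0972 0.1407]
[415 300] [0.4815 0.0938 0.1366]
[416 300] [0.4816 0.0954 0.1383]
[417 300] [0.4808 0.0966 0.1386]
[418 300] [0.4803 0.0979 0.1394]
[415 301] [0.4818 0.0943 0.135 ]
[416 301] [0.4821 0.096  0.1368]
[417 301] [0.481  0.097  0.1367]
[418 301] [0.4801 0.0982 0.137 ]
[415 302] [0.4836 0.0955 0.1354]
[416 302] [0.4808 0.0958 0.1328]
[417 302] [0.4811 0.0975 0.1348]
[418 302] [0.479  0.0981 0.1334]
[414 303] [0.4811 0.0933 0.1282]
[415 303] [0.4808 0.0947 0.1293]
[416 303] [0.4814 0.0965 0.1317]
[417 303] [0.4798 0.0974 0.1309]
[415 304] [0.4821 0.0957 0.1289]
[416 304] [0.4813 0.0969 0.1294]
[417 304] [0.4792 0.0975 0.1279]
```

View pics/s5y.png

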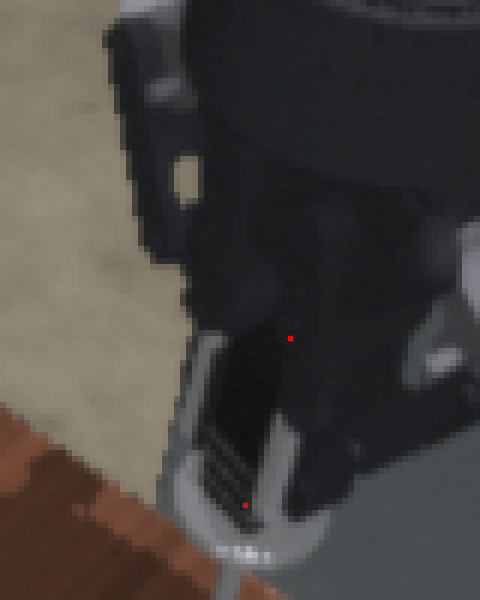

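```bash
python3 -m crank '[[3,0,0,0,0,0,1.2],[6,0,0,0,0,0,1.2],[8,0,0,0,0,0,1.2],[8.8,0,0,0,0,0,1.2],[8.8,0,0,0,0,0,1.2]]'
python3 - <<'E'
from h import *
from rig import manip,eyes
plan([.4785,.0945,.0776],73)
d=eyes.get_image("side"); cv2.imwrite("pics/s6z.png",cv2.resize(d["color"][230:400,340:500],None,fx=3.5,fy=3.5,interpolation=cv2.INTER_CUBIC))
E
```

```text
clock: 6.9
position: [0.4801, 0.0934, 0.1021]
ee_rot: [0.568, -0.421, 0.568, 0.421]
contact_force: [-1.3, -0.0, -0.4]
width: 0.0191
shift cm [2.45 0.18 0.06] turn [ 0.1  -0.01 -0.04]
```

View pics/s6z.png

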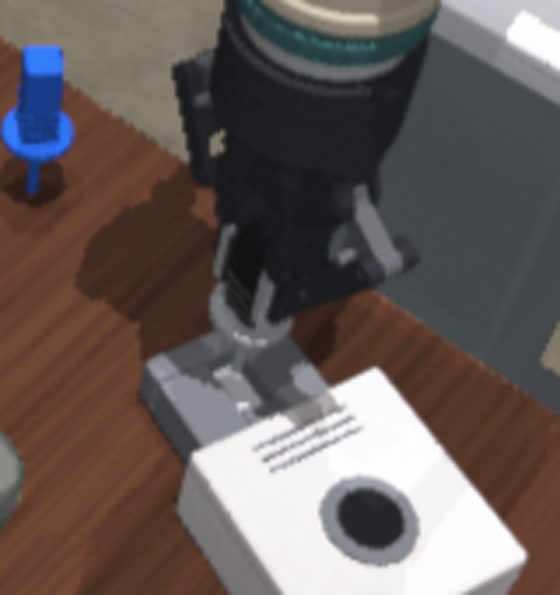

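```bash
python3 -m crank '[[0.6,0.1,0,0,0,0,1.2],[1.2,0.1,0,0,0,0,1.2],[1.2,0.1,0,0,0,0,1.2],[1.2,0.1,0,0,0,0,1.2]]'
python3 - <<'E'
from h import *
from rig import manip,eyes
plan([.4785,.0945,.0776],73)
d=eyes.get_image("side"); cv2.imwrite("pics/s7z.png",cv2.resize(d["color"][280:380,360:460],None,fx=5.5,fy=5.5,interpolation=cv2.INTER_CUBIC))
E
```

```text
clock: 7.45
position: [0.4791, 0.0947, 0.0904]
ee_rot: [0.568, -0.422, 0.568, 0.422]
contact_force: [0.7, -0.1, -0.6]
width: 0.0192
shift cm [ 1.28  0.05 -0.04] turn [0.21 0.01 0.01]
```

View pics/s7z.png

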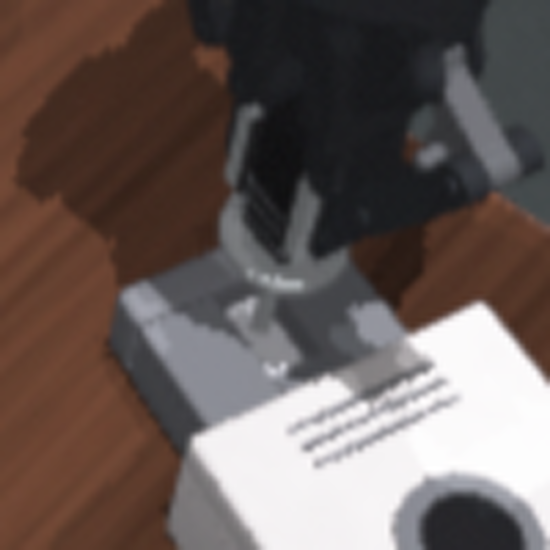

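The pin stands in the slot (about (262,310) in the crop) without contact so far. Now I press the button.

```bash
python3 -m crank '[[0.5,0,0,0,0,0,1.2],[0.9,0,0,0,0,0,1.2],[1.2,0,0,0,0,0,1.2],[1.2,0,0,0,0,0,1.2],[1.2,0,0,0,0,0,1.2]]'
python3 - <<'E'
from h import *
from rig import manip
print(manip.get_state()["contact_force"])
plan([.4785,.0945,.0776],73)
E
```

```text
clock: 8.12
position: [0.4796, 0.0947, 0.0786]
ee_rot: [0.568, -0.422, 0.567, 0.421]
contact_force: [1.0, 0.6, 3.5]
width: 0.0196
[0.99854202 0.55152304 3.51363633]
shift cm [ 0.1   0.1  -0.05] turn [0.19 0.03 0.06]
```

```bash
python3 -m crank '[[0.2,0,0,0,0,0,1.2],[0.2,0.02,-0.5,0,0,0,1.2],[0.2,0.05,-1,0,0,0,1.2],[0.2,0.07,-1.5,0,0,0,1.2],[0.2,0.07,-1.5,0,0,0,1.2]]'
python3 - <<'E'
from h import *
from rig import manip,eyes
d=eyes.get_image("side"); cv2.imwrite("pics/s8z.png",cv2.resize(d["color"][280:380,360:460],None,fx=5.5,fy=5.5,interpolation=cv2.INTER_CUBIC))
E
```

```text
clock: 8.75
position: [0.4741, 0.0797, 0.0764]
ee_rot: [0.568, -0.422, 0.568, 0.421]
contact_force: [1.8, -1.1, 4.5]
width: 0.0192
```

View pics/s8z.png

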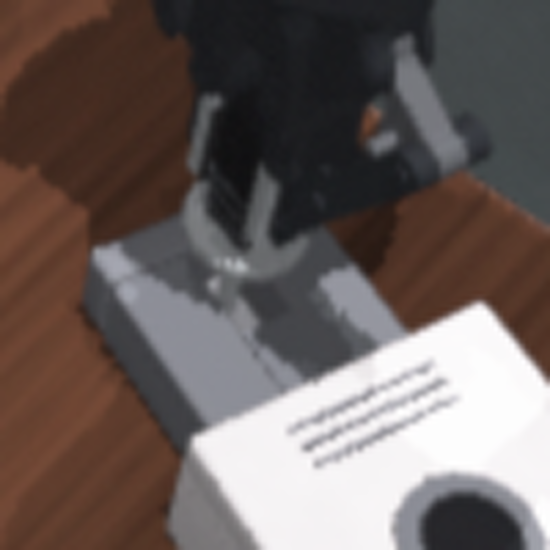

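The slide is moving: its front corner went from (120,290) to (90,255) in the crop. I keep pushing.

```bash
python3 -m crank '[[0,0.03,-0.7,0,0,0,1.2],[0,0.06,-1.4,0,0,0,1.2],[0,0.09,-2.1,0,0,0,1.2],[0,0.12,-2.8,0,0,0,1.2],[0,0.12,-2.8,0,0,0,1.2]]'
python3 -m crank '[[0,0.03,-0.6,0,0,0,1.2],[0,0.05,-1.1,0,0,0,1.2],[0,0.07,-1.5,0,0,0,1.2],[0,0.07,-1.5,0,0,0,1.2]]'
python3 - <<'E'
from h import *
from rig import manip,eyes
print(manip.get_state()["contact_force"])
d=eyes.get_image("side"); np.savez("side9.npz",**d);cv2.imwrite("pics/s9z.png",cv2.resize(d["color"][250:390,340:480],None,fx=4,fy=4,interpolation=cv2.INTER_CUBIC))
E
```

```text
clock: 9.43
position: [0.4645, 0.0529, 0.0763]
ee_rot: [0.567, -0.422, 0.568, 0.421]
contact_force: [1.8, -1.4, 4.9]
width: 0.0193
clock: 9.93
position: [0.4589, 0.0398, 0.0761]
ee_rot: [0.567, -0.421, 0.568, 0.422]
contact_force: [0.7, 1.8, 5.6]
width: 0.0196
[0.70477252 1.8168508  5.59672949]
```

View pics/s9z.png

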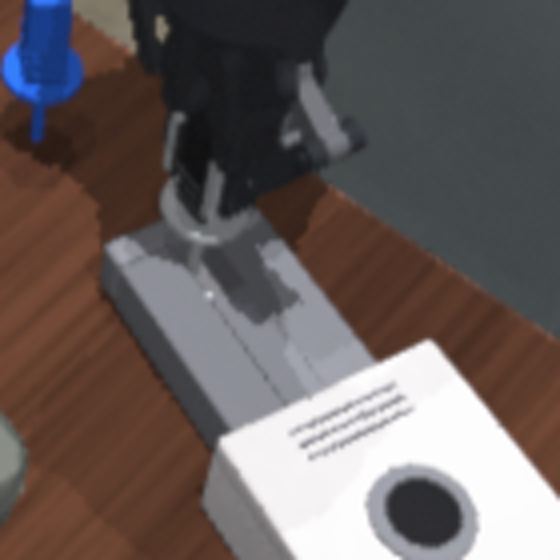

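```bash
python3 -m crank '[[0,0.01,-0.15,0,0,0,1.2],[0,0.01,-0.3,0,0,0,1.2],[0,0.01,-0.3,0,0,0,1.2]]'
python3 - <<'E'
from h import *
from rig import eyes
uv,P=cloud(eyes.get_image("side")); x=(P-[.4904,.1269,0])@[.334,.943,0]; y=(P-[.4904,.1269,0])@[-.943,.334,0]
m=(P[:,2]>.034)&(P[:,2]<.039)&(x<-.005)&(x>-.14)
for lo in(-.03,-.02,.0,.02,.03):
  k=m&(abs(y-lo)<.005); print(lo,k.sum(), x[k].min().round(4) if k.any() else None)
E
```

```text
clock: 10.35
position: [0.4583, 0.0382, 0.0761]
ee_rot: [0.568, -0.42, 0.568, 0.422]
contact_force: [2.6, 5.9, 4.7]
width: 0.0195
-0.03 315 -0.1089
-0.02 288 -0.109
0.0 179 -0.0989
0.02 239 -0.0898
0.03 237 -0.0973
```

```bash
python3 -m crank '[[0,0,-0.15,0,0,0,1.2],[0,0,-0.15,0,0,0,1.2]]'
python3 -m crank '[[0,0,0.5,0,0,0,1.2],[0,0,0.7,0,0,0,1.2],[-1,0,0.7,0,0,0,1.2],[-3,0,0.7,0,0,0,1.2],[-6,0,0.7,0,0,0,1.2]]'
```

```text
clock: 10.65
position: [0.4582, 0.0379, 0.0762]
ee_rot: [0.569, -0.419, 0.567, 0.422]
contact_force: [3.8, 8.6, 4.7]
width: 0.0195
clock: 11.28
position: [0.4571, 0.0421, 0.1353]
ee_rot: [0.565, -0.42, 0.57, 0.423]
contact_force: [0.9, -0.5, -1.3]
width: 0.0194
```

```bash
python3 -m crank '[[-3,0,0,0,0,0,1.2],[-5.5,0,0,0,0,0,1.2],[-5.5,0,0,0,0,0,1.2],[-5.5,0,0,0,0,0,1.2]]'
python3 - <<'E'
from h import *
from rig import eyes
for n in ("side","top"):
  d=eyes.get_image(n); np.savez(n+"10.npz",**d); uv,P=cloud(d); x=(P-[.4904,.1269,0])@[.334,.943,0]; y=(P-[.4904,.1269,0])@[-.943,.334,0]
  m=(P[:,2]>.034)&(P[:,2]<.039)&(x<-.005)&(x>-.14)
  print(n)
  for lo in(-.03,-.02,.0,.02,.03):
    k=m&(abs(y-lo)<.005); print(lo,k.sum(), x[k].min().round(4) if k.any() else None)
d0=dict(np.load("top0.npz")); uv,P=cloud(d0); x=(P-[.4904,.1269,0])@[.334,.943,0]; y=(P-[.4904,.1269,0])@[-.943,.334,0]
m=(P[:,2]>.034)&(P[:,2]<.039)&(x<-.005)&(x>-.14)&(abs(y)<.03); print("home", x[m].min())
cv2.imwrite("pics/s10z.png",cv2.resize(dict(np.load("side10.npz"))["color"][220:390,340:480],None,fx=3.5,fy=3.5,interpolation=cv2.INTER_CUBIC))
plan([.4993,-.172,.19],73)
E
```

```text
clock: 11.78
position: [0.4586, 0.0422, 0.1899]
ee_rot: [0.567, -0.421, 0.569, 0.422]
contact_force: [0.1, -0.7, -1.0]
width: 0.0195
side
-0.03 295 -0.1062
-0.02 289 -0.1068
0.0 202 -0.1074
0.02 269 -0.1063
0.03 269 -0.106
top
-0.03 20 -0.1071
-0.02 20 -0.1077
0.0 29 -0.106
0.02 220 -0.1069
0.03 227 -0.1078
home -0.06063867266711472
shift cm [ -0.05 -10.06 -19.34] turn [ 0.2  -0.06 -0.22]
```

View pics/s10z.png

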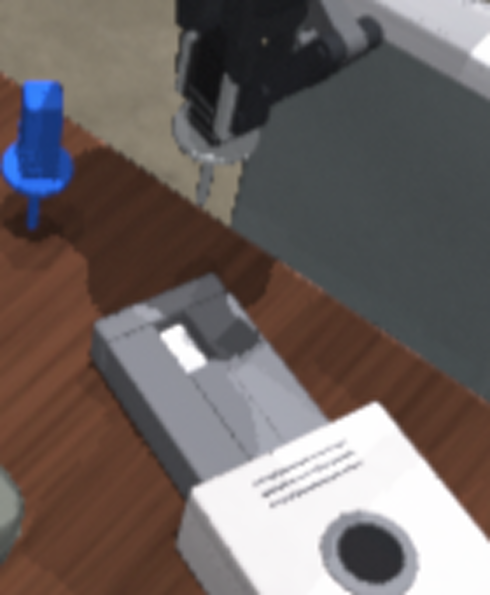

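```bash
python3 -m crank '[[3,0,0.7,0,0,0,1.2],[6,0,0.7,0,0,0,1.2],[8,0,0.7,0,0,0,1.2],[9.4,0,0.7,0,0,0,1.2],[9.4,0,0.7,0,0,0,1.2]]'
python3 - <<'E'
from h import *
from rig import eyes,manip
d=eyes.get_image("side"); s=manip.get_state(); print(s["position"],s["contact_force"])
cv2.imwrite("pics/s11z.png",cv2.resize(d["color"][260:380,340:460],None,fx=4.5,fy=4.5,interpolation=cv2.INTER_CUBIC))
E
```

```text
clock: 12.5
position: [0.4613, 0.049, 0.096]
ee_rot: [0.567, -0.421, 0.569, 0.422]
contact_force: [0.3, -0.5, -0.9]
width: 0.0192
[0.46218662 0.04895708 0.09689685] [ 0.04127257  0.88639036 -0.47218831]
```

View pics/s11z.png

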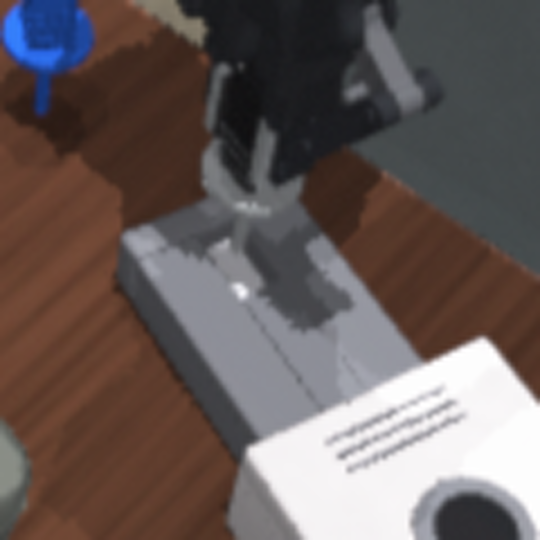

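```bash
python3 -m crank '[[1,0,0,0,0,0,1.2],[1.9,0,0,0,0,0,1.2],[1.9,0.02,-0.5,0,0,0,1.2],[1.9,0.04,-1.0,0,0,0,1.2],[1.9,0.05,-1.3,0,0,0,1.2]]'
python3 -m crank '[[0,0,-0.15,0,0,0,1.2],[0,0,-0.15,0,0,0,1.2]]'
```

```text
clock: 13.18
position: [0.4591, 0.0376, 0.0789]
ee_rot: [0.57, -0.421, 0.567, 0.421]
contact_force: [2.7, 9.3, 2.8]
width: 0.0192
clock: 13.42
position: [0.459, 0.0374, 0.0789]
ee_rot: [0.57, -0.42, 0.566, 0.421]
contact_force: [2.8, 9.4, 3.2]
width: 0.0189
```

```bash
python3 -m crank '[[0,0,0.25,0,0,0,1.2],[0,0,0.25,0,0,0,1.2],[-0.5,0,0.25,0,0,0,1.2],[-1,0,0.25,0,0,0,1.2],[-1.3,0,0.25,0,0,0,1.2]]'
python3 -m crank '[[-2,0,0.1,0,0,0,1.2],[-5,0,0.2,0,0,0,1.2],[-10,0,0.2,0,0,0,1.2],[-10,0,0.2,0,0,0,1.2],[-10,0,0.2,0,0,0,1.2]]'
python3 - <<'E'
from h import *
from rig import eyes
for n in ("side","top"):
  d=eyes.get_image(n); np.savez(n+"12.npz",**d); uv,P=cloud(d); x=(P-[.4904,.1269,0])@[.334,.943,0]; y=(P-[.4904,.1269,0])@[-.943,.334,0]
  m=(P[:,2]>.034)&(P[:,2]<.039)&(x<-.005)&(x>-.14)
  print(n)
  for lo in(-.03,-.02,.0,.02,.03):
    k=m&(abs(y-lo)<.005); print(lo,k.sum(), x[k].min().round(4) if k.any() else None)
plan([.4993,-.172,.19],73)
E
```

```text
clock: 14.05
position: [0.4579, 0.0382, 0.0906]
ee_rot: [0.568, -0.421, 0.568, 0.422]
contact_force: [2.3, 5.2, -4.0]
width: 0.0191
clock: 14.68
position: [0.4575, 0.0389, 0.1902]
ee_rot: [0.567, -0.421, 0.569, 0.422]
contact_force: [0.0, -0.2, -1.3]
width: 0.0194
side
-0.03 308 -0.1087
-0.02 302 -0.109
0.0 207 -0.1093
0.02 278 -0.1084
0.03 275 -0.1094
top
-0.03 13 -0.1096
-0.02 16 -0.1101
0.0 31 -0.1094
0.02 217 -0.1101
0.03 225 -0.1093
shift cm [ -0.05 -10.13 -19.  ] turn [ 0.2  -0.1  -0.24]
```

```bash
python3 -m crank '[[0,-2,-4,0,0,0,1.2],[0,-4,-8,0,0,0,1.2],[0,-6,-12,0,0,0,1.2],[0,-8,-16,0,0,0,1.2],[0,-10.1,-19,0,0,0,1.2]]'
python3 -m crank '[[0,0,0,0,0,0,1.2],[0,0,0,0,0,0,1.2]]'
python3 - <<'E'
from h import *
from rig import eyes
plan([.4993,-.172,.082],73)
d=eyes.get_image("side"); np.savez("side13.npz",**d)
cv2.imwrite("pics/s13z.png",cv2.resize(d["color"][140:290,230:340],None,fx=4,fy=4,interpolation=cv2.INTER_CUBIC))
E
```

```text
clock: 15.4
position: [0.4996, -0.1731, 0.1895]
ee_rot: [0.567, -0.42, 0.569, 0.422]
contact_force: [0.3, -0.7, -0.2]
width: 0.0195
clock: 15.65
position: [0.4997, -0.1709, 0.1898]
ee_rot: [0.567, -0.42, 0.568, 0.423]
contact_force: [-0.1, 0.3, 0.4]
width: 0.0191
shift cm [10.78 -0.04 -0.13] turn [ 0.17  0.06 -0.22]
```

View pics/s13z.png

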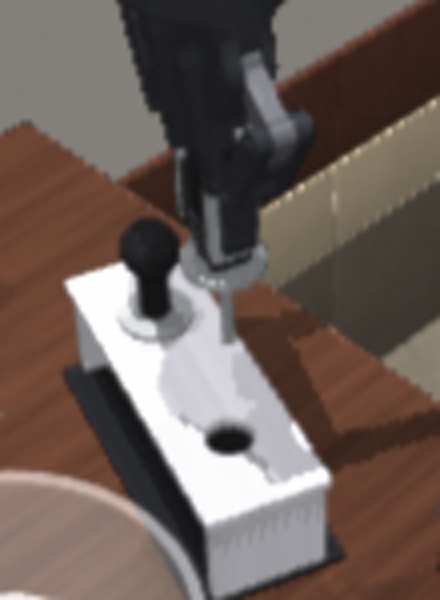

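The pin hangs above the empty hole (hole at (230,437) in the crop, tip at (230,340) directly above it). I'm lowering it now.

```bash
python3 -m crank '[[3,0,0,0,0,0,1.2],[6,0,-0.05,0,0,0,1.2],[8.5,0,-0.05,0,0,0,1.2],[10,0,-0.05,0,0,0,1.2],[10.3,0,-0.05,0,0,0,1.2]]'
python3 -m crank '[[0.3,0,0,0,0,0,1.2],[0.5,0,0,0,0,0,1.2],[0.5,0,0,0,0,0,1.2],[0.5,0,0,0,0,0,1.2]]'
```

```text
clock: 16.32
position: [0.5, -0.1711, 0.0876]
ee_rot: [0.567, -0.421, 0.568, 0.422]
contact_force: [-0.6, -0.2, -0.2]
width: 0.0193
clock: 16.82
position: [0.5009, -0.1722, 0.0837]
ee_rot: [0.568, -0.422, 0.568, 0.421]
contact_force: [-0.5, -0.6, -1.8]
width: 0.0191
```

```bash
python3 -m crank '[[0.15,0,0,0,0,0,1.2],[0.3,0,0,0,0,0,1.2],[0.3,0,0,0,0,0,1.2],[0.3,0,0,0,0,0,1.2]]'
python3 - <<'E'
from h import *
from rig import manip,eyes
s=manip.get_state();print(s["position"],s["contact_force"])
d=eyes.get_image("side")
cv2.imwrite("pics/s14z.png",cv2.resize(d["color"][160:290,230:340],None,fx=4.5,fy=4.5,interpolation=cv2.INTER_CUBIC))
E
```

```text
clock: 17.32
position: [0.5008, -0.1721, 0.0806]
ee_rot: [0.568, -0.422, 0.568, 0.422]
contact_force: [-0.7, 0.5, 4.5]
width: 0.0194
[ 0.50075553 -0.17206257  0.08062285] [-0.73109233  0.45158493  4.49341772]
```

View pics/s14z.png

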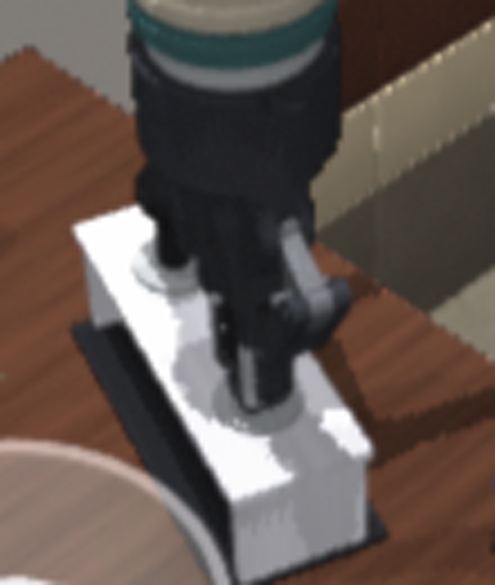

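```bash
python3 -m crank '[[0,0,0,0,0,0,2.5],[0,0,0,0,0,0,4.2],[0,0,0,0,0,0,4.2],[0,0,0,0,0,0,4.2]]'
python3 -m crank '[[-2,0,0,0,0,0,4.2],[-5,0,0,0,0,0,4.2],[-9,0,0,0,0,0,4.2],[-14,0,0,0,0,0,4.2],[-16,0,0,0,0,0,4.2]]'
python3 -m crank '[[0,-2,5,0,0,0,4.2],[0,-4,10,0,0,0,4.2],[0,-6,15,0,0,0,4.2],[0,-8,20,0,0,0,4.2],[0,-10,25,0,0,0,4.2]]'
python3 -m crank '[[0,-3,5,0,0,0,4.2],[0,-6,10,0,0,0,4.2],[0,-6,10,0,0,0,4.2],[0,-6,10,0,0,0,4.2]]'
python3 - <<'E'
from h import *
from rig import eyes
for n in ("side","top"):
  d=eyes.get_image(n); np.savez(n+"15.npz",**d); cv2.imwrite(f"pics/{n}15.png",d["color"]); uv,P=cloud(d); x,y,z=P.T
  def r(b): 
    Q=P[(x>b[0])&(x<b[1])&(y>b[2])&(y<b[3])&(z>b[4])&(z<b[5])]
    if len(Q)<5: return len(Q)
    c=cv2.minAreaRect((Q[:,:2]*1000).astype(np.float32)); return np.round(c[0],1),np.round(c[1],1),round(c[2],1),np.median(Q[:,2]).round(4)
  print(n,"grip",r((.47,.54,-.2,-.14,.119,.128)),"tamp",r((.43,.51,-.29,-.22,.1,.128)),"collar z",r((.47,.54,-.2,-.14,.0672,.0712)))
  x2=(P-[.4904,.1269,0])@[.334,.943,0]; y2=(P-[.4904,.1269,0])@[-.943,.334,0]
  k=(z>.034)&(z<.039)&(x2<-.005)&(x2>-.14)&(abs(y2)<.03); print("slide end",x2[k].min() if k.any() else None)
E
```

```text
clock: 17.88
position: [0.5006, -0.172, 0.0801]
ee_rot: [0.568, -0.421, 0.568, 0.422]
contact_force: [0.3, -0.4, -1.0]
width: 0.0417
clock: 18.5
position: [0.5019, -0.1726, 0.2435]
ee_rot: [0.569, -0.423, 0.567, 0.42]
contact_force: [0.4, -0.7, -1.1]
width: 0.042
clock: 19.12
position: [0.6696, 0.0398, 0.2402]
ee_rot: [0.568, -0.422, 0.568, 0.422]
contact_force: [0.9, -0.9, 0.1]
width: 0.0424
clock: 19.62
position: [0.7546, 0.1167, 0.2394]
ee_rot: [0.567, -0.421, 0.568, 0.422]
contact_force: [0.2, -0.1, 0.6]
width: 0.042
side grip 0 tamp 0 collar z 0
slide end -0.10945235452653487
top grip (array([ 499.8, -170.7]), array([19.5, 19.6]), 76.3, np.float64(0.1235)) tamp (array([ 468. , -256.7]), array([26.8, 28.9]), 0.7, np.float64(0.12)) collar z (array([ 503.4, -168.4]), array([56.8, 63.4]), 89.1, np.float64(0.0686))
slide end -0.11000351650888009
```

View pics/side15.png

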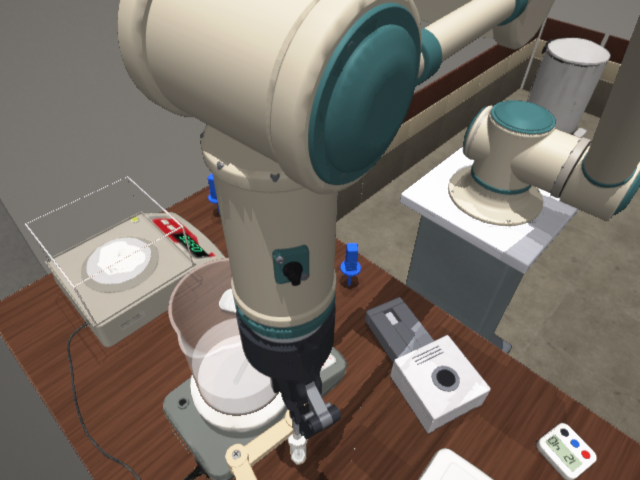

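View pics/top15.png

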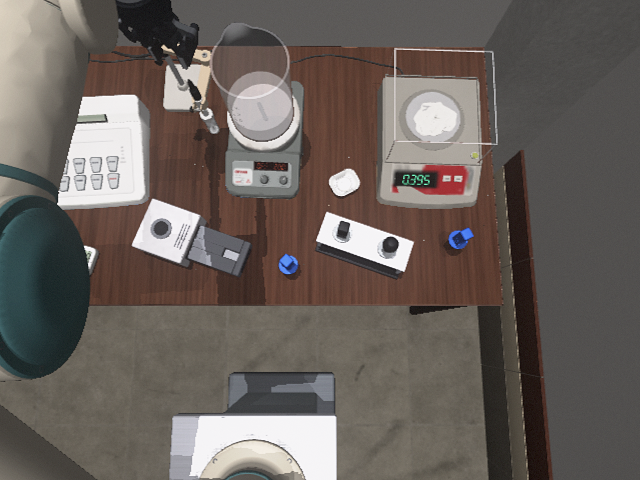

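```bash
python3 -m crank '[[-2,0,0,0,0,0,4.2],[-5,0,0,0,0,0,4.2],[-8,0,0,0,0,0,4.2],[-8,3,0,0,0,0,4.2],[-8,8,0,0,0,0,4.2]]'
python3 -m crank '[[0,5,0,0,0,0,4.2],[0,10,2,0,0,0,4.2],[0,15,6,0,0,0,4.2],[0,20,11,0,0,0,4.2],[0,22,14,0,0,0,4.2]]'
python3 -m crank '[[0,0,3,0,0,0,4.2],[0,0,6,0,0,0,4.2],[0,0,6,0,0,0,4.2],[0,0,6,0,0,0,4.2]]'
python3 - <<'E'
from h import *
from rig import eyes
d=eyes.get_image("side"); np.savez("side16.npz",**d); cv2.imwrite("pics/side16.png",d["color"])
a=cv2.imread("pics/side0.png"); df=cv2.absdiff(a,d["color"]).max(2); cv2.imwrite("pics/diff16.png",df)
t=eyes.get_image("top"); dt=cv2.absdiff(cv2.imread("pics/top0.png"),t["color"]).max(2); cv2.imwrite("pics/dt16.png",np.vstack([dt[:300],df[:300]]))
uv,P=cloud(d); x,y,z=P.T
for b in((.47,.54,-.2,-.14,.119,.128),(.43,.51,-.29,-.22,.1,.128)):
    Q=P[(x>b[0])&(x<b[1])&(y>b[2])&(y<b[3])&(z>b[4])&(z<b[5])]; print(len(Q), cv2.minAreaRect((Q[:,:2]*1000).astype(np.float32)) if len(Q)>5 else 0)
E
```

```text
clock: 20.35
position: [0.6781, 0.1382, 0.3207]
ee_rot: [0.569, -0.421, 0.568, 0.42]
contact_force: [-0.7, 1.1, 0.9]
width: 0.0422
clock: 20.98
position: [0.506, 0.3378, 0.322]
ee_rot: [0.569, -0.421, 0.567, 0.421]
contact_force: [0.7, 0.5, 0.1]
width: 0.0421
clock: 21.48
position: [0.5253, 0.3934, 0.3209]
ee_rot: [0.568, -0.421, 0.568, 0.421]
contact_force: [0.0, -0.3, -0.5]
width: 0.0422
102 ((500.7279052734375, -171.03797912597656), (22.599761962890625, 19.526185989379883), 70.38663482666016)
194 ((472.0595397949219, -253.5728759765625), (22.71886444091797, 27.246173858642578), 48.3592529296875)
```

View pics/side16.png

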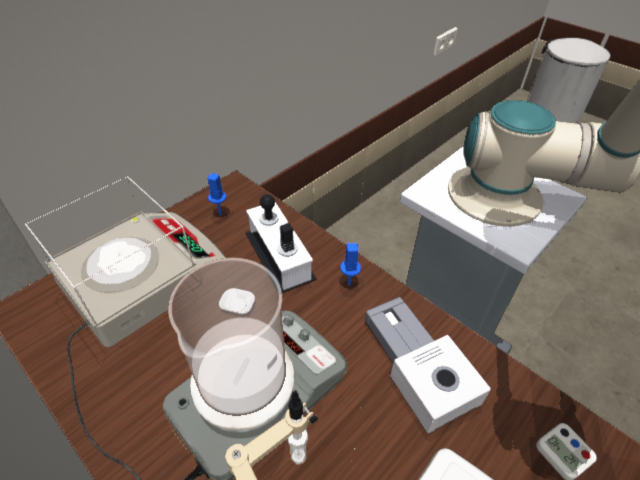

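View pics/dt16.png

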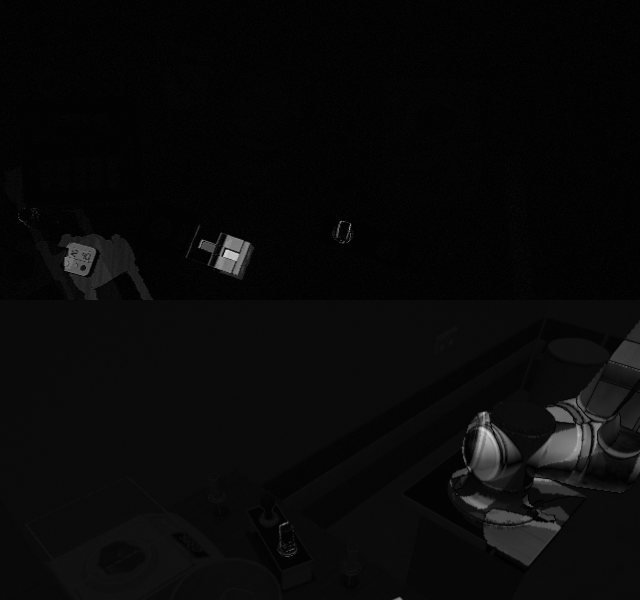

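```bash
python3 -c "
from rig import manip
print(manip.sign_off())"
```

```text
the job is handed in; nothing more can be done
None
```

The slide is fully out and the pin hangs back in its own hole. I signed off at about 21.5 s, with the open gripper well clear of everything.

- **Slide:** On the first push I reached the stop, but as I backed the pin off it dragged the slide about 2–3 mm back in. I pressed the button again, pushed to the stop (about 9.8 N with no further motion), eased off and lifted straight up. The front edge then read 109–110 mm before the housing, against about 60.6 mm at home and 110 mm expected, in both cameras.
- **Pin:** The collar sits flat on the plate. The grip centre is within about 1.5 mm of where it was at the start, and its top is at z = 0.1235 m.
- **Other things on the table:** Comparing before and after pictures, only the slide and the pin changed (the pin by about 1 mm). The other differences are the robot and its shadow.
- **One error:** After releasing the pin I went the wrong way sideways, and the empty gripper passed above the hotplate and clamp area. The readings at the end of each move stayed under about 1.5 N, and nothing there shifted in the pictures. I then raised the arm and withdrew it to open space.

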